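# Find the hidden release notch of a slide cabinet and pop its tray

### The job

Somewhere along the black grip rail on the front edge of the slide cabinet there is a shallow hidden notch, almost invisible because everything in it is black. Sweep a closed fingertip along the top of the rail to find it, then press the floor of the notch all the way down so that the slide tray pops out, without slamming it, and move clear. Grasp nothing, and do not disturb the little bottle, the tape roll or the petri dish.

Things in the scene. Friction and masses are not known exactly. Their poses are not given: they have to be found in the camera images.
- cabinet: low white and grey slide cabinet, 130 deep (x) x 300 wide (y) x 75 high to the top of its black rail, fixed. Origin: centre of its underside; -x is its front (robot side), y runs along the rail. Grey deck 53 high. The rail stands on the front edge: 28 wide (middle line x = -50), top at z = 75, y from -138 to +138; an equally high, solid grey cap, 12 long, at each end
- rail_left (a point): left (+y) end of the rail's middle line, at the height of its top. The rail is six equal modules of 46 mm, middles at y = -115, -69, -23, +23, +69, +115 of the cabinet. Five are solid and rigid; one, any of the six, changing from run to run, has the notch
- rail_right (a point): right (-y) end of the rail's middle line, at the height of its top. The notch (place not told) is cut across the rail's full width, 42 long, in the middle of its module, open to front and back, its floor 4 mm below the rail's top; 2 mm thick cheeks, as high as the rail, close its ends
- release (a joint): the floor of the notch, 41 x 28 mm: 0 = up (4 mm below the rail's top), 0.012 m = fully pressed straight down (16 mm below the rail's top, a firm stop). It needs about 3 to 5 N at any depth, has no spring and stays where it is left
- tray (a joint): slide tray behind the cabinet's front, below the rail, coupled to the release: 0 = shut and flush, 0.030 m = popped out towards the front, 2.5 times the travel of the release. Its top edge is 46 mm high; it has no handle
- tray_front (a point): centre of the tray's flush front panel, which is 278 wide x 36 high; axes as the cabinet's
- bottle_drop: small white dropper bottle with a blue cap, diameter 28, 58 high, standing loose to the left of the cabinet; origin at the centre of its underside. A bystander
- tape_roll: roll of cream tape, diameter 69, 18 high, lying loose to the right of the cabinet; origin at the centre of its underside. A bystander
- dish: clear petri dish, diameter 58, 12 high, lying loose on the deck behind the rail; its top is 10 mm lower than the rail's; origin at the centre of its underside. A bystander

How it is judged:
By the outcome, as a careful person would: the job done as asked, in the order asked, and still so for the second after the job is handed in, with the robot touching nothing.
It also fails if it takes over 58 s, if anything falls off the work surface, if the arm or the gripper's body presses on something with over 40 N, if the wrist force passes 120 N, or if a joint passes its speed limit or range.

### The arm

A 6-joint arm with a two-finger parallel gripper is mounted at the origin on a cart in front of the work surface, level with it; the furniture and walls round the work are solid. World frame = base frame: x ahead of the robot, y to its left, z up, the work surface at z = 0. Lengths are in m, angles in degrees, forces in N, time in s.
With the tool pointing down it reaches from about 0.3 to 0.75 m from the base axis. Payload 8.5 kg.
Tool frame: the origin (TCP) lies on the centre line of the jaws, within the pads' length; the fingertips stand 25 mm ahead of it and the grasp point (between the pads) lies 6 mm ahead of it; z points along the fingers, y is the line along which they close (so a half turn about z gives the same grasp; the last joint's range is limited). The gripper opens to 85 mm and grips with 20 to 120 N. Pads are 22 mm wide; open, the fingers measure 114 mm over their backs; the gripper's body (76 mm by 85 mm) begins 54 mm behind the grasp point. The pads swing forward as they close: fully open they stand 13 mm farther back than shut.
Start: joints at [57.852, 21.807, 74.336, -0, 83.858, -12.336], TCP at [0.186, 0.517, 0.256] pointing down, gripper open.
Joint ranges: [-178.18, 178.18], [-50.72, 133.34], [12.68, 142.11], [-81.47, 261.47], [9.98, 163.14], [-165.26, 165.26]. Speed limits (degrees/s): [136.94, 136.94, 180, 180, 180, 180].

### API

Orientations are given as a 3x3 rotation matrix whose columns are the frame's x, y, z axes.
In Python, from rig import telemetry, optics, env gives the robot as it stands.
- The arm moves only by the tool send_rows, never from a script. Its argument "deltas" is a list that holds one entry, the list of rows, each a list of 7 numbers: the shift along the tool's x, y, z in m, then the turn, a rotation vector about the tool's x, y, z in rad, then the opening, from -1 (shut) to 1 (fully open), so that 0 is half open. In form: [[[x, y, z, ax, ay, az, grip], ...]]. A call has 1 to 12 rows; each row shifts and turns the commanded pose from where the row before left it, along the tool's axes as they then stand; what a row does not reach is not made up. A row lasts 1/8 s, in which the tool goes at most 62.5 mm and 10.7 degrees, less where a joint would pass 70% of its speed; a pose out of reach is approached as far as the arm can. A call is refused whole if a number of a shift passes 0.0625 or a number of a turn 0.188, either way. A call with a gripper value outside its range is refused whole. The fingers move at their own pace and stop on an object; "squeeze" is the grip in N (left out, the last holds). Time passes only in rows, so rows that do not move let the fingers close. It gives the time, the measured TCP pose, the force, the opening and the grip force at its end, in the units of the state.
- telemetry.observe(): the state, without advancing time (a new reading comes with each control period).
- optics.get_image(name): name is "side" or "top"; returns a dict with "image" (384x512x3 uint8, red, green, blue), "range_z" (384x512 float32, m along the optical axis (not along the pixel's ray), 0 where there is no reading), "K" (3x3 intrinsics, pixels), "rvec" (rotation vector, rad) and "tvec" (3), from world to camera coordinates, as OpenCV has them. Camera axes: x right, y down, z forward; pixel columns grow to the right and rows downward; lengths in m; the calibration is good to about 2 mm. A picture is of the moment at which its call begins.
- env.close_job(): hands the job in; it is judged then, once.
The state is a dict: "time_s": time; "q": joint angles; "qvel": joint speeds; "joint_efforts": joint torques, N m; "position": TCP position; "tool_rot": TCP orientation; "ft_force": force on the tool from outside, world axes, zero at the start; "wrist_torque": the same for the moment, N m; "grip_width": finger opening in m; "gripper_force": force on a finger pad.
Only numpy, scipy, OpenCV 4.12 (cv2) and the standard library are available. Lean on these libraries where they do the work, as an engineer would, in place of code of your own. Each camera call takes 0.05 s, during which the arm holds its last target. There are 200 camera calls.

## Working session

There is one attempt and no reset: what is moved stays moved. The work goes in short steps, Python scripts to look and compute and a tool call to move; the robot and the scene stay as the last step left them, time stands still between calls to the robot, and variables do not carry over. Pictures are saved under pics/ and viewed, at most 10 in all, crops included, and the job is handed in when it is done.

Besides the shell and the picture viewer there is one more tool, called after ">>>" as name(argument=value, ...) on one line, values as JSON. send_rows: Moves the arm, as the interface text tells. Its arguments: {"type":"object","properties":{"deltas":{"type":"array"},"squeeze":{"type":"number"}},"required":["deltas"]}

```bash
mkdir -p pics; python3 - <<'E'
from rig import telemetry, optics
import cv2, numpy as np
s=telemetry.observe(); print({k:np.round(v,3).tolist() for k,v in s.items()})
for n in("top","side"):
    d=optics.get_image(n); cv2.imwrite(f"pics/{n}0.png",d["image"][:,:,::-1]); np.savez(f"pics/{n}0.npz",**d)
E
```

```text
{'time_s': 0.0, 'q': [57.852, 21.84, 74.385, 0.003, 83.858, -12.338], 'qvel': [-0.009, 0.072, 0.013, -0.046, 0.01, 0.068], 'joint_efforts': [-0.001, -44.847, -23.127, -0.0, 0.005, -0.0], 'position': [0.186, 0.517, 0.256], 'tool_rot': [[-0.941, 0.339, -0.001], [0.339, 0.941, -0.001], [0.0, -0.001, -1.0]], 'ft_force': [-0.447, 1.141, 0.341], 'wrist_torque': [-0.033, 0.006, 0.001], 'gripper_force': 0.0, 'grip_width': 0.085}
```

View pics/top0.png

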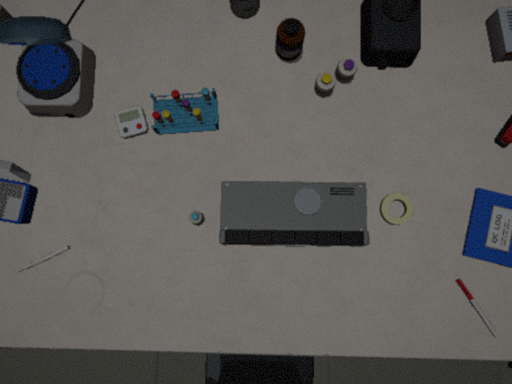

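View pics/side0.png

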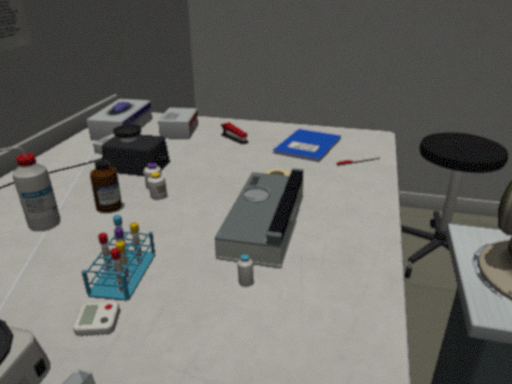

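The top view shows the cabinet at columns 220–368, rows 181–246, with its black rail at rows 230–246. The bottle is at (196,217), the tape roll at (397,208) and the dish at (307,201). The side view agrees.

```bash
cat > h.py <<'E'
import numpy as np, cv2
def ray(d,uv,z):
    R=cv2.Rodrigues(d["rvec"])[0]; t=np.ravel(d["tvec"]); c=-R.T@t
    v=np.c_[np.atleast_2d(uv),np.ones(len(np.atleast_2d(uv)))]@np.linalg.inv(d["K"]).T@R
    return c+v*((z-c[2])/v[:,2])[:,None]
E
python3 - <<'E'
from h import *
d=np.load("pics/top0.npz"); im=d["image"].astype(int); g=im.max(2)
print("cam",ray(d,[[0,0],[511,383],[256,192]],0).round(3).tolist())
m=np.zeros(g.shape,np.uint8); m[222:252,212:376]=(g[222:252,212:376]<55)
c=max(cv2.findContours(m,0,2)[0],key=cv2.contourArea); r=cv2.minAreaRect(c); b=cv2.boxPoints(r)
print(r,b.tolist(),ray(d,b,.075).round(4).tolist(), ray(d,[r[0]],.075))
for n,p,z in(("bottle",(196,217),.058),("tape",(397,208),.018),("dish",(307,201),.065)): print(n,ray(d,[p],z).round(3))
# cabinet overall
hsv=cv2.cvtColor(d["image"],cv2.COLOR_RGB2HSV); print(g[200,210:235],g[200,360:378])
print("depth rail",(d["range_z"][236:240,220:370].mean(0)*1000).round(1).tolist())
a=cv2.resize(d["image"][222:252,212:376],None,fx=4.8,fy=4.8,interpolation=cv2.INTER_CUBIC)
cv2.imwrite("pics/rail.png",np.clip(a[:,:,::-1].astype(int)*3,0,255).astype(np.uint8))
E
```

```text
cam [[1.016, 0.614, 0.0], [0.208, -0.521, -0.0], [0.594, 0.021, 0.0]]
((293.570068359375, 236.98460388183594), (143.0025177001953, 15.525986671447754), 0.6160598993301392) [[221.98947143554688, 243.97836303710938], [222.15640258789062, 228.45327758789062], [365.1506652832031, 229.9908447265625], [364.9837341308594, 245.51593017578125]] [[0.4783, 0.0856, 0.075], [0.5092, 0.0864, 0.075], [0.5141, -0.1996, 0.075], [0.4832, -0.1993, 0.075]] [[ 0.49617744 -0.05665722  0.075     ]]
bottle [[0.532 0.142 0.058]]
tape [[ 0.566 -0.28   0.018]]
dish [[ 0.57  -0.083  0.065]]
[114 114 111 112 118 112 119 110 113 119 105  86  70  73  75  75  76  75
  75  80  75  70  70  79  76] [ 67  72  69  68  65  75  95 112 116 116 116 122 112 112 115 119 114 113]
depth rail [968.5, 968.2000122070312, 968.7000122070312, 968.5999755859375, 969.0999755859375, 966.7000122070312, 968.4000244140625, 968.4000244140625, 967.9000244140625, 966.9000244140625, 968.0, 966.7999877929688, 966.5, 966.4000244140625, 966.9000244140625, 967.7999877929688, 968.5, 967.5999755859375, 968.0, 967.0, 967.9000244140625, 967.0, 967.900
[... 1436 characters left out ...]
67.9000244140625, 969.0, 968.0, 968.2000122070312, 968.5, 968.7999877929688, 968.4000244140625, 967.7999877929688, 969.2999877929688, 967.9000244140625, 968.4000244140625, 969.0999755859375, 969.7000122070312, 969.0999755859375, 968.7000122070312, 967.7000122070312, 967.9000244140625, 969.0, 969.5999755859375, 970.0999755859375, 968.7999877929688, 967.7999877929688, 968.0999755859375, 968.9000244140625, 968.5, 969.2999877929688, 966.7999877929688, 969.5999755859375, 968.7999877929688, 968.0, 968.5, 970.5999755859375, 969.2000122070312, 967.5, 967.2000122070312, 971.2000122070312, 968.0999755859375, 968.2000122070312, 968.7000122070312, 969.5999755859375, 968.2000122070312, 1043.699951171875]
```

View pics/rail.png

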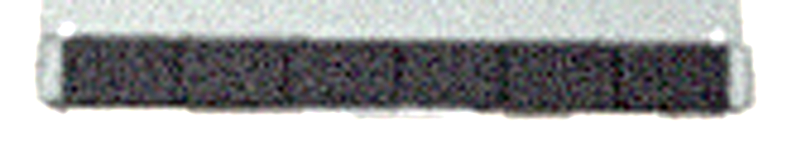

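Depth shows the notch as about 4 mm lower at columns 295–316, which is the 4th module from the left (cabinet y = −23). I'll still sweep with contact to confirm it. First I'll shut the gripper and turn it.

>>> send_rows(deltas=[[[0, 0, 0, 0, 0, 0.1725, -1], [0, 0, 0, 0, 0, 0.1725, -1], [0, 0, 0, 0, 0, 0.1725, -1], [0, 0, 0, 0, 0, 0.1725, -1], [0, 0, 0, 0, 0, 0.1725, -1], [0, 0, 0, 0, 0, 0.1725, -1], [0, 0, 0, 0, 0, 0.1725, -1]]], squeeze=20)

```text
time_s: 0.98
position: [0.1863, 0.5173, 0.2559]
tool_rot: [[-0.012, 1.0, -0.0], [1.0, 0.012, -0.001], [-0.001, -0.0, -1.0]]
ft_force: [-0.0, 0.3, -0.0]
grip_width: -0.0
gripper_force: 0.0
```

>>> send_rows(deltas=[[[-0.0386, 0.0251, 0.008, 0, 0, 0, -1], [-0.0386, 0.0251, 0.008, 0, 0, 0, -1], [-0.0386, 0.0251, 0.008, 0, 0, 0, -1], [-0.0386, 0.0251, 0.008, 0, 0, 0, -1], [-0.0386, 0.0251, 0.008, 0, 0, 0, -1], [-0.0386, 0.0251, 0.008, 0, 0, 0, -1], [-0.0386, 0.0251, 0.008, 0, 0, 0, -1], [-0.0386, 0.0251, 0.008, 0, 0, 0, -1], [-0.0386, 0.0251, 0.008, 0, 0, 0, -1], [-0.0386, 0.0251, 0.008, 0, 0, 0, -1], [-0.0386, 0.0251, 0.008, 0, 0, 0, -1], [-0.0386, 0.0251, 0.008, 0, 0, 0, -1]]])

```text
time_s: 2.48
position: [0.4963, 0.0582, 0.1599]
tool_rot: [[-0.017, 1.0, -0.0], [1.0, 0.017, 0.0], [0.0, -0.0, -1.0]]
ft_force: [-0.2, 0.3, 0.1]
grip_width: 0.0003
gripper_force: 0.0
```

>>> send_rows(deltas=[[[0, 0, 0.02, 0, 0, 0, -1], [0, 0, 0.02, 0, 0, 0, -1], [0, 0, 0.01, 0, 0, 0, -1], [0, 0, 0, 0, 0, 0, -1], [0, 0, 0, 0, 0, 0, -1]]])

```text
time_s: 3.1
position: [0.496, 0.0597, 0.1109]
tool_rot: [[-0.018, 1.0, 0.001], [1.0, 0.018, -0.0], [-0.0, 0.001, -1.0]]
ft_force: [-1.3, 0.2, -0.3]
grip_width: 0.0001
gripper_force: 0.0
```

>>> send_rows(deltas=[[[0, -0.003, 0.003, 0, 0, 0, -1], [0, 0, 0.003, 0, 0, 0, -1], [0, 0, 0.002, 0, 0, 0, -1], [0, 0, 0.001, 0, 0, 0, -1], [0, 0, 0.001, 0, 0, 0, -1], [0, 0, 0, 0, 0, 0, -1]]])

```text
time_s: 3.85
position: [0.4927, 0.0595, 0.1003]
tool_rot: [[-0.018, 1.0, -0.0], [1.0, 0.018, 0.0], [0.0, -0.0, -1.0]]
ft_force: [-0.5, 0.2, -0.0]
grip_width: -0.0
gripper_force: 0.0
```

```bash
python3 - <<'E'
from rig import optics
import cv2, numpy as np
a=optics.get_image("top")["image"][190:260,200:380]; b=optics.get_image("side")["image"][150:300,190:340]
a=cv2.resize(a,None,fx=4,fy=4); b=cv2.resize(b,(300,300)); 
c=np.zeros((590,720,3),np.uint8); c[:280]=a; c[285:585,:300]=b
cv2.imwrite("pics/c1.png",np.clip(c[:,:,::-1].astype(int)*2,0,255).astype(np.uint8))
E
```

```text
(no output)
```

View pics/c1.png

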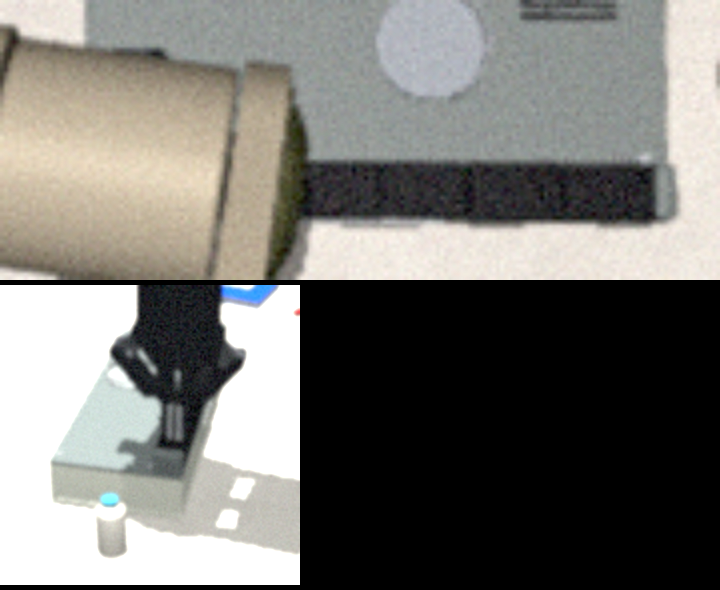

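The side crop shows the shut fingers centred over the rail's left end, and nothing has been disturbed. Next I'll touch down.

>>> send_rows(deltas=[[[0, 0, 0.0005, 0, 0, 0, -1], [0, 0, 0.0005, 0, 0, 0, -1], [0, 0, 0, 0, 0, 0, -1]]])

```text
time_s: 4.32
position: [0.4927, 0.0595, 0.1]
tool_rot: [[-0.018, 1.0, 0.001], [1.0, 0.018, -0.0], [-0.0, 0.001, -1.0]]
ft_force: [-2.4, 0.0, 7.9]
grip_width: 0.0001
gripper_force: 4.1
```

>>> send_rows(deltas=[[[-0.005, 0, 0, 0, 0, 0, -1], [-0.005, 0, 0, 0, 0, 0, -1], [-0.005, 0, 0, 0, 0, 0, -1], [-0.005, 0, 0, 0, 0, 0, -1], [-0.005, 0, 0, 0, 0, 0, -1], [-0.005, 0, 0, 0, 0, 0, -1], [-0.005, 0, 0, 0, 0, 0, -1], [-0.005, 0, 0, 0, 0, 0, -1]]])

```text
time_s: 5.32
position: [0.4938, 0.0201, 0.1]
tool_rot: [[-0.017, 1.0, 0.002], [1.0, 0.017, 0.001], [0.001, 0.002, -1.0]]
ft_force: [-0.4, 6.0, 7.3]
grip_width: -0.0
gripper_force: 3.6
```

>>> send_rows(deltas=[[[-0.005, 0, 0, 0, 0, 0, -1], [-0.005, 0, 0, 0, 0, 0, -1], [-0.005, 0, 0, 0, 0, 0, -1], [-0.005, 0, 0, 0, 0, 0, -1], [-0.005, 0, 0, 0, 0, 0, -1], [-0.005, 0, 0, 0, 0, 0, -1], [-0.005, 0, 0, 0, 0, 0, -1], [-0.005, 0, 0, 0, 0, 0, -1]]])

```text
time_s: 6.32
position: [0.4944, -0.0198, 0.1001]
tool_rot: [[-0.017, 1.0, 0.002], [1.0, 0.017, 0.001], [0.001, 0.002, -1.0]]
ft_force: [-0.3, 6.2, 7.8]
grip_width: -0.0
gripper_force: 3.9
```

>>> send_rows(deltas=[[[-0.005, 0, 0, 0, 0, 0, -1], [-0.005, 0, 0, 0, 0, 0, -1], [-0.005, 0, 0, 0, 0, 0, -1], [-0.005, 0, 0, 0, 0, 0, -1]]])

```text
time_s: 6.82
position: [0.4948, -0.0398, 0.1]
tool_rot: [[-0.017, 1.0, 0.001], [1.0, 0.017, 0.001], [0.001, 0.002, -1.0]]
ft_force: [1.2, 6.1, 8.5]
grip_width: 0.0004
gripper_force: 4.0
```

Steady contact so far, with no notch. From here I'll use shorter steps.

>>> send_rows(deltas=[[[-0.005, 0, 0, 0, 0, 0, -1], [-0.005, 0, 0, 0, 0, 0, -1], [-0.005, 0, 0, 0, 0, 0, -1], [-0.005, 0, 0, 0, 0, 0, -1]]])

```text
time_s: 7.32
position: [0.495, -0.0598, 0.1]
tool_rot: [[-0.017, 1.0, 0.001], [1.0, 0.017, 0.001], [0.001, 0.001, -1.0]]
ft_force: [0.5, 6.7, 7.3]
grip_width: -0.0002
gripper_force: 3.7
```

>>> send_rows(deltas=[[[-0.004, 0, 0, 0, 0, 0, -1], [-0.004, 0, 0, 0, 0, 0, -1], [-0.004, 0, 0, 0, 0, 0, -1]]])

```text
time_s: 7.7
position: [0.495, -0.0727, 0.0993]
tool_rot: [[-0.018, 1.0, 0.0], [1.0, 0.018, -0.0], [-0.0, 0.0, -1.0]]
ft_force: [-0.5, 0.7, -0.5]
grip_width: 0.0002
gripper_force: 0.0
```

The force fell to zero as the tip left the module edge, so the notch is found. I'll centre the tip and press gently.

>>> send_rows(deltas=[[[-0.004, 0, 0, 0, 0, 0, -1], [-0.004, 0, 0, 0, 0, 0, -1], [0, 0, 0.001, 0, 0, 0, -1], [0, 0, 0.001, 0, 0, 0, -1], [0, 0, 0.001, 0, 0, 0, -1], [0, 0, 0.001, 0, 0, 0, -1], [0, 0, 0.0005, 0, 0, 0, -1], [0, 0, 0, 0, 0, 0, -1]]])

```text
time_s: 8.7
position: [0.4951, -0.0804, 0.0949]
tool_rot: [[-0.018, 1.0, -0.0], [1.0, 0.018, 0.0], [0.0, -0.0, -1.0]]
ft_force: [-1.3, 0.7, 2.1]
grip_width: -0.0001
gripper_force: 1.3
```

>>> send_rows(deltas=[[[0, 0, 0.0008, 0, 0, 0, -1], [0, 0, 0.0008, 0, 0, 0, -1], [0, 0, 0.0008, 0, 0, 0, -1], [0, 0, 0.0008, 0, 0, 0, -1], [0, 0, 0.0008, 0, 0, 0, -1], [0, 0, 0.0008, 0, 0, 0, -1], [0, 0, 0.0008, 0, 0, 0, -1], [0, 0, 0.0008, 0, 0, 0, -1], [0, 0, 0.0008, 0, 0, 0, -1], [0, 0, 0.0008, 0, 0, 0, -1], [0, 0, 0.0008, 0, 0, 0, -1], [0, 0, 0.0008, 0, 0, 0, -1]]])

```text
time_s: 10.2
position: [0.4951, -0.0804, 0.0852]
tool_rot: [[-0.017, 1.0, -0.0], [1.0, 0.017, 0.0], [0.0, -0.0, -1.0]]
ft_force: [-0.3, 2.0, 2.4]
grip_width: 0.0003
gripper_force: 1.6
```

>>> send_rows(deltas=[[[0, 0, 0.0008, 0, 0, 0, -1], [0, 0, 0.0006, 0, 0, 0, -1], [0, 0, 0.0005, 0, 0, 0, -1], [0, 0, 0, 0, 0, 0, -1]]])

```text
time_s: 10.7
position: [0.4952, -0.0805, 0.084]
tool_rot: [[-0.018, 1.0, 0.001], [1.0, 0.018, -0.0], [-0.0, 0.001, -1.0]]
ft_force: [-3.1, 3.7, 11.7]
grip_width: 0.0
gripper_force: 5.7
```

>>> send_rows(deltas=[[[0, 0, 0.0005, 0, 0, 0, -1], [0, 0, 0.0003, 0, 0, 0, -1], [0, 0, 0, 0, 0, 0, -1]]])

```text
time_s: 11.08
position: [0.4952, -0.0805, 0.084]
tool_rot: [[-0.018, 1.0, 0.001], [1.0, 0.018, -0.001], [-0.001, 0.001, -1.0]]
ft_force: [-5.2, 3.2, 20.0]
grip_width: 0.0001
gripper_force: 10.0
```

>>> send_rows(deltas=[[[0, 0, -0.002, 0, 0, 0, -1], [0, 0, -0.005, 0, 0, 0, -1], [0, 0, -0.01, 0, 0, 0, -1], [0, 0, -0.02, 0, 0, 0, -1], [0, 0, -0.03, 0, 0, 0, -1], [0, 0, -0.03, 0, 0, 0, -1], [0, 0, -0.03, 0, 0, 0, -1], [0.03, 0, -0.01, 0, 0, 0, -1], [0.05, 0, 0, 0, 0, 0, -1], [0.05, -0.01, 0, 0, 0, 0, -1], [0.05, -0.01, 0, 0, 0, 0, -1], [0.04, -0.01, 0, 0, 0, 0, -1]]])

```text
time_s: 12.58
position: [0.4607, 0.1406, 0.2201]
tool_rot: [[-0.018, 1.0, 0.001], [1.0, 0.018, -0.0], [-0.0, 0.001, -1.0]]
ft_force: [0.4, -0.4, -0.6]
grip_width: -0.0005
gripper_force: 0.0
```

>>> send_rows(deltas=[[[0.05, -0.02, 0, 0, 0, 0, -1], [0.05, -0.02, 0, 0, 0, 0, -1], [0.05, -0.02, 0, 0, 0, 0, -1], [0.04, -0.02, 0, 0, 0, 0, -1], [0, 0, 0, 0, 0, 0, -1], [0, 0, 0, 0, 0, 0, -1]]])

```text
time_s: 13.32
position: [0.3782, 0.3272, 0.2198]
tool_rot: [[-0.018, 1.0, 0.0], [1.0, 0.018, -0.0], [-0.0, 0.0, -1.0]]
ft_force: [0.2, -0.1, -1.2]
grip_width: -0.0001
gripper_force: 0.0
```

```bash
python3 - <<'E'
from rig import optics
from h import *
d=optics.get_image("top"); a=d["image"][170:270,180:420]; b=optics.get_image("side")["image"][150:300,190:340]
z=d["range_z"]; d0=np.load("pics/top0.npz")
print("notch depth now-before mm",1000*(np.median(z[235:240,298:313])-np.median(d0["range_z"][235:240,298:313])))
a=cv2.resize(a,(720,300)); b=cv2.resize(b,(295,295))
c=np.zeros((600,720,3),np.uint8); c[:300]=a; c[305:,:295]=b
cv2.imwrite("pics/c2.png",np.clip(c[:,:,::-1].astype(int)*2,0,255).astype(np.uint8))
E
```

```text
notch depth now-before mm 12.375712
```

View pics/c2.png

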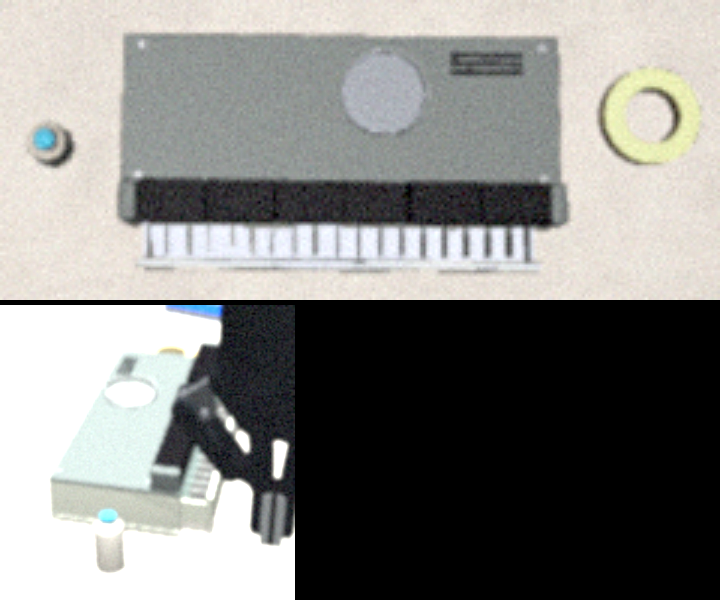

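The tray is out, shown by the slides at crop rows 225–268. The notch floor is 12 mm lower, the bottle, tape roll and dish are where they were, and the arm is clear.

```bash
python3 -c "
from rig import env; print(env.close_job())"
```

```text
the job is handed in; nothing more can be done
None
```

The sweep found the notch in the 4th module from the left; I pressed its floor gently to the stop (12 mm), the tray popped out, the bystanders look untouched, and I handed the job in with the arm clear at about 13 s.

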